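Fish the reagent pot out of the deep well

TASK

The reagent pot with the wire bail has been left at the bottom of one of the two deep wells. Take the long hook from its rest, lift the pot out by its bail with the hook (do not touch the pot with the fingers), set it gently, without dropping it, upright on the bottom of the one empty cell of the divided box, unhook it, and hang the hook back on its rest. Leave everything else where it is.

Things in the scene. Friction and masses are not known exactly. Their poses are not given: they have to be found in the camera images.
- pot: The pot to retrieve: white lidded round pot, 40 mm diameter, 30 mm high to its flat lid, about 80 g, with a rigid bail of 5 mm steel wire above the lid (see point pot_bail). Origin: centre of its underside; z up. It starts upright on the floor of one of the two wells, its y axis (along the bail) within 0.3 rad of the block's y.
- pot_bail (a point): Middle of the bail's top, on the wire's centreline, 66 mm above the pot's underside (wire's underside at 63.5 mm). The bail lies in the pot's y-z plane: legs at y = +-17 mm rise upright to 44 mm, then slope in to a level top 8 mm long. A hook passes under it along the pot's x, from either side.
- hook: Long steel hook, 90 g, hanging upright on its rest. Origin: foot of the 8 mm shaft, on its axis; z up the shaft. A 6 mm thick foot, centreline at z = 0, runs 18 mm along the hook's +x and turns up into a 6 mm thick tip with a round top at z = 9 mm; gap between shaft and tip 11 mm.
- hook_collar (a point): On the hook's axis at the underside of its 36 mm diameter, 5 mm thick collar (z = 107 mm in the hook's frame).
- hook_grip (a point): Where to grip the hook, from above with fingers pointing down: middle of its black handle, z = 137 mm in the hook's frame. The handle is 18 mm square (flats facing the hook's x and y) and runs from z = 112 to 162 mm.
- rest: The hook's rest, fixed. Origin: on the table straight below point rest_slot; z up. Two level prongs, tops 130 mm above the table, 8 mm thick, run from x = -22 mm (open end) to a post at x = 30 mm and beyond; the post is no higher than the prongs. Base plate 8 mm thick, x -43 to 67 mm, y +-40 mm.
- rest_slot (a point): Midway in the slot, at the height of the prong tops: the collar point belongs here (0, 0, 130 mm in the rest's frame). The slot is 16 mm wide, open to the rest's -x; prongs 14 mm wide each side. To take the hook: lift it about 10 mm, draw it about 65 mm to the rest's -x; hang it back in reverse.
- block: The well block, fixed: a white upright box 96 mm (x) by 138 mm (y) and 140 mm high with two deep wells open at the top, their centres at y = +33 and -33 mm. Each well is 84 mm (x) by 60 mm (y) inside with 6 mm walls; its floor is 6 mm above the table. The +x wall has an upright sight slot 32 mm wide (z 14 to 126 mm) at each well. Origin: centre of its underside; z up.
- box: The divided box, fixed: grey tray 68 mm (x) by 196 mm (y), 42 mm high, walls and dividers 4 mm thick and all 42 mm high, floor 4 mm above the table; a row of three cells along y, each about 60 by 60 mm inside with centres at y = -64, 0 and +64 mm. Two cells hold a pot each, one is empty. Origin: centre of its underside; z up.
- pad: Thin dark rubber mat, 44 mm square and 2 mm thick, fixed on the floor in the centre of the empty cell (only the empty cell has one). Origin: centre of its underside, on the cell's floor. The pot is to stand on it.
- pot_b: A pot like the first, already in a cell of the box. Origin: centre of its underside. Leave it.
- pot_c: Another pot like it, in another cell of the box. Origin: centre of its underside. Leave it.
- bottle: A small white capped jar without bail, 34 mm diameter, 62 mm high, in the other well. Origin: centre of its underside. Leave it.
- tip_box: Bystander: grey pipette-tip box, 115 x 80 x 50 mm (tips to 56 mm). Origin: centre of its underside.
- flask: Bystander: amber bottle, 60 mm diameter, 125 mm high. Origin: centre of its underside.
- marker: Bystander: marker pen lying on the table, 130 mm long along its x, 15 mm thick. Origin: under its middle.
- dish: Bystander: clear dish, 90 mm diameter, 16 mm high. Origin: centre of its underside.
- timer: Bystander: white timer, 60 x 75 x 18 mm. Origin: centre of its underside.
- tube_rack: Bystander: tube rack, 60 x 150 mm, tubes to 87 mm high. Origin: centre of its underside.
Not all that is in view belongs to the job. What is shaped like the pot but purple or red is not meant.

How it is judged:
By the outcome, as a careful person would: the job done as asked, in the order asked, and still so for the second after the job is handed in, with the robot touching nothing.
It also fails if it takes over 72 s, if anything falls off the work surface, if the arm or the gripper's body presses on something with over 40 N, if the wrist force passes 120 N, or if a joint passes its speed limit or range.

ROBOT

A 6-joint arm with a two-finger parallel gripper is mounted at the origin on the work surface. World frame = base frame: x ahead of the robot, y to its left, z up, the work surface at z = 0. Lengths are in m, angles in rad, forces in N, time in s.
With the tool pointing down it reaches from about 0.3 to 0.775 m from the base axis. Payload 14.6 kg.
Tool frame: the origin (TCP) lies midway between the tips of the shut fingers; the grasp point (between the pads) lies 19 mm behind it; z points along the fingers, y is the line along which they close (so a half turn about z gives the same grasp; the last joint's range is limited). The gripper opens to 94 mm and grips with 3 to 60 N. Pads are 16 mm wide; open, the fingers measure 119 mm over their backs; the gripper's body (75 mm by 177 mm) begins 78 mm behind the grasp point.
Start: joints at [-1.358, 0.3, 1.521, -0, 1.321, -0.067], TCP at [0.152, -0.529, 0.205] pointing down, gripper open.
Joint ranges: [-3.03, 3.03], [-0.79, 2.21], [0.23, 2.52], [-1.04, 4.18], [0, 3.07], [-2.55, 2.55]. Speed limits (rad/s): [2.22, 2.22, 2.57, 3.14, 3.14, 3.14].

INTERFACE

Orientations are given as [roll, pitch, yaw] about the fixed x, y, z axes, in that order (R = Rz(yaw) Ry(pitch) Rx(roll)).
In Python, from station import ctrl gives the robot as it stands. The module is installed in compiled form; this text tells all that it offers.
- The arm moves only by the tool servo_tool, never from a script. Its argument "plan" is a list of rows, each a list of 7 numbers: the opening in per cent of the stroke, from 0 (shut) to 100 (fully open), then the shift along the tool's x, y, z in m, then the turn, a rotation vector about the tool's x, y, z in rad. A call has exactly 8 rows; each row shifts and turns the commanded pose from where the row before left it, along the tool's axes as they then stand; what a row does not reach is not made up. A row lasts 1/8 s, in which the tool goes at most 62.5 mm and 10.7 degrees, less where a joint would pass 70% of its speed; a pose out of reach is approached as far as the arm can. A call with a gripper value outside its range is refused whole. The fingers move at their own pace and stop on an object; "force" is the grip in N (left out, the last holds). Time passes only in rows, so rows that do not move let the fingers close, or fill a call up. It gives the time, the measured TCP pose, the force, the opening and the grip force at its end, in the units of the state.
- ctrl.get_obs(): the state, without advancing time (a new reading comes with each control period).
- ctrl.camera(name): name is "side" or "top" or "wrist"; returns a dict with "pixels" (384x512x3 uint8, red, green, blue), "z_map" (384x512 float32, m along the optical axis (not along the pixel's ray), 0 where there is no reading), "mtx" (3x3 intrinsics, pixels), "dist" ([k1, k2, p1, p2, k3] as OpenCV has them; the pictures are not rectified), "pose" (4x4, takes a point from camera to world coordinates). Camera axes: x right, y up, looking along -z (the intrinsics and any distortion apply to the point x, -y, -z); pixel columns grow to the right and rows downward; lengths in m; the calibration is good to about 2 mm. A picture is of the moment at which its call begins.
- ctrl.hand_in(): hands the job in; it is judged then, once.
The state is a dict: "time_s": time; "qpos": joint angles; "joint_vel": joint speeds; "tau": joint torques, N m; "ee_pos": TCP position; "eef_rot": TCP orientation; "force": force on the tool from outside, world axes, zero at the start; "moment": the same for the moment, N m; "grip_width": finger opening in m; "grip_force": force on a finger pad.
Only numpy, scipy, OpenCV 4.12 (cv2) and the standard library are available. Lean on these libraries where they do the work, as an engineer would, in place of code of your own. Each camera call takes 0.05 s, during which the arm holds its last target. There are 200 camera calls.

## Working session

There is one attempt and no reset: what is moved stays moved. The work goes in short steps, Python scripts to look and compute and a tool call to move; the robot and the scene stay as the last step left them, time stands still between calls to the robot, and variables do not carry over. Pictures are saved under pics/ and viewed, at most 10 in all, crops included, and the job is handed in when it is done.

Besides the shell and the picture viewer there is one more tool, called after ">>>" as name([rows], argument=value, ...), one row to a line, values as JSON. servo_tool: Moves the arm, as the interface text tells. Its arguments: {"type":"object","properties":{"plan":{"type":"array","items":{"type":"array","items":{"type":"number"}}},"force":{"type":"number"}},"required":["plan"]}

```bash
mkdir -p pics; cat > h.py <<'E'
import numpy as np, cv2
from station import ctrl
def grab(n):
    c=ctrl.camera(n); np.savez(f'{n}.npz',**c); return c
def load(n): return dict(np.load(f'{n}.npz'))
def cloud(c):
    h,w=c['z_map'].shape
    u,v=np.meshgrid(np.arange(w,dtype=float),np.arange(h,dtype=float))
    p=cv2.undistortPoints(np.stack([u,v],-1).reshape(-1,1,2),c['mtx'],c['dist']).reshape(h,w,2)
    d=np.stack([p[...,0],-p[...,1],-np.ones((h,w))],-1)
    z=c['z_map'][...,None]
    P=(d*z)@c['pose'][:3,:3].T+c['pose'][:3,3]
    P[c['z_map']==0]=np.nan
    return P, d@c['pose'][:3,:3].T
def ray(c,u,v,zw):
    p=cv2.undistortPoints(np.array([[[u,v]]],float),c['mtx'],c['dist'])[0,0]
    d=c['pose'][:3,:3]@np.array([p[0],-p[1],-1]); o=c['pose'][:3,3]
    return o+d*(zw-o[2])/d[2]
def proj(c,P):
    q=(np.atleast_2d(P)-c['pose'][:3,3])@c['pose'][:3,:3]
    q=q*[1,-1,-1]
    return cv2.projectPoints(q,np.zeros(3),np.zeros(3),c['mtx'],c['dist'])[0][:,0]
def save(c,n): cv2.imwrite(f'pics/{n}.png',c['pixels'][...,::-1])
E
python3 - <<'E'
from h import *
o=ctrl.get_obs(); print({k:np.round(v,3) for k,v in o.items()})
for n in('top','side'):
    c=grab(n); save(c,n+'0'); print(n,c['pose'].round(3).tolist(),c['mtx'].round(1).tolist(),c['dist'])
E
```

```text
{'time_s': np.float64(0.0), 'qpos': array([-1.358,  0.3  ,  1.522, -0.   ,  1.321, -0.067]), 'joint_vel': array([-0.002,  0.   ,  0.001, -0.   ,  0.   , -0.001]), 'tau': array([ 0.0000e+00, -5.3180e+01, -3.5274e+01,  7.1000e-02,  2.4000e-02,
       -0.0000e+00]), 'ee_pos': array([ 0.152, -0.528,  0.205]), 'eef_rot': array([-3.14, -0.  ,  0.28]), 'force': array([-0.552, -1.169, -0.042]), 'moment': array([-0.02 ,  0.023, -0.002]), 'grip_force': np.float64(0.0), 'grip_width': np.float64(0.094)}
top [[0.016, 0.999, -0.046, 0.48], [-1.0, 0.015, -0.021, -0.029], [-0.02, 0.046, 0.999, 0.922], [0.0, 0.0, 0.0, 1.0]] [[349.2, 0.0, 256.5], [0.0, 349.2, 192.0], [0.0, 0.0, 1.0]] [-0.01478932  0.          0.          0.          0.        ]
side [[-0.798, 0.466, -0.382, 0.075], [-0.603, -0.616, 0.507, 0.597], [0.001, 0.635, 0.773, 1.024], [0.0, 0.0, 0.0, 1.0]] [[401.4, 0.0, 254.9], [0.0, 401.4, 189.9], [0.0, 0.0, 1.0]] [-0.05267396  0.          0.          0.          0.        ]
```

View pics/top0.png

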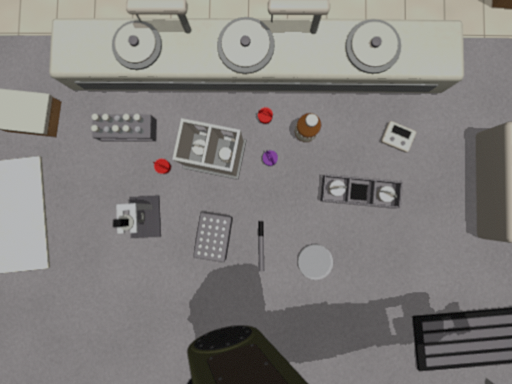

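View pics/side0.png

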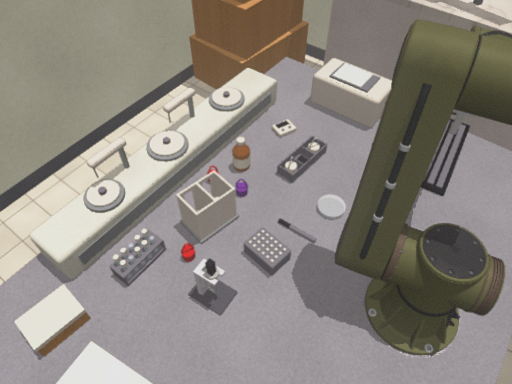

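The top view shows the block at (209,148), with a pot in each well (≈(199,143) and ≈(225,153)). The box is at (360,191) with its middle cell empty and dark, and the hook on its rest is at (130,218). The purple and red pots at (269,157), (265,115) and (162,166) are decoys. Next I'll measure and crop the wells and the rest.

```bash
python3 - <<'E'
from h import *
c=load('top'); P,_=cloud(c)
def rect(name,u0,u1,v0,v1,z0,z1):
    q=P[v0:v1,u0:u1].reshape(-1,3); q=q[(q[:,2]>z0)&(q[:,2]<z1)]
    r=cv2.minAreaRect((q[:,:2]*1000).astype(np.float32)); print(name,len(q),np.round(r[0],1),np.round(r[1],1),round(r[2],2),'z',np.median(q[:,2]).round(4))
rect('block',160,255,110,185,.128,.15)
rect('box',310,410,170,215,.034,.05)
rect('prongs',100,170,190,245,.12,.137)
rect('base',100,170,190,245,.004,.013)
rect('handle',100,170,190,245,.165,.22)
rect('restall',100,170,190,245,.1,.16)
# wells heights
print(P[125:175:3,185:240:4,2].round(3)*1000)
a=cv2.resize(c['pixels'][110:185,165:255],None,fx=5,fy=5,interpolation=cv2.INTER_CUBIC)
b=cv2.resize(c['pixels'][185:247,100:170],None,fx=5,fy=5,interpolation=cv2.INTER_CUBIC)
im=np.zeros((400,800,3),np.uint8); im[:375,:450]=a; im[:310,450:]=b
cv2.imwrite('pics/crop1.png',im[...,::-1])
s=load('side')
a=cv2.resize(s['pixels'][165:245,170:250],None,fx=5,fy=5,interpolation=cv2.INTER_CUBIC)
b=cv2.resize(s['pixels'][250:330,170:250],None,fx=5,fy=5,interpolation=cv2.INTER_CUBIC)
cv2.imwrite('pics/crop2.png',np.hstack([a,b])[...,::-1])
E
```

```text
block 790 [621.7 103.5] [139.   96.9] 79.39 z 0.139
box 542 [ 526.2 -278. ] [197.9  68.2] 85.41 z 0.0396
prongs 432 [453.4 285. ] [65.6 45.2] 4.92 z 0.1299
base 897 [451.6 309.5] [107.4 176. ] 4.4 z 0.0075
handle 103 [445.  284.8] [17.5 18.9] 0.04 z 0.1837
restall 485 [453.4 284.8] [65.6 45.7] 4.92 z 0.1301
[[113. 110.  94. 131. 138. 137. 138. 138.  -0.  -1.  -4.  -0.   1.  -2.]
 [107.  76.  86.   1.   0. 114. 142. 133. 140. 141. 140. 138.   0.  -2.]
 [102.  67.  46.  45.  12.   1. 139. 105. 107.   2.  -2. 133. 143. 142.]
 [ 97.  65.  20.  12.  13.  14. 139.  99.  67.  69.  -3.   1. 107. 141.]
 [ 92.  56.  12.  13.   9.  11. 141.  91.  34.  37.  11.  11.  13. 140.]
 [ 86.  47.  13.  37.  37.  11. 131.  80.  24.  14.  13.  14.  10. 140.]
 [ 83.  41.  33.  34.  36. 140. 124.  74.  18.  12.  10.  10.  14. 137.]
 [ 76.  35.  43.  33.  65. 142. 116.  68.  14.  11.   9.   9.  11. 134.]
 [ 66.  28.  40.  35.  32. 139. 109.  58.  10.  67.  67.  66.  14. 122.]
 [ 61.  24.  12.  36.  36. 141.  99.  46.  10.  68.  71.  70. 140. 106.]
 [ 56.  15.  14.  12.  28. 140.  91.  38.  12.  67.  66.  67. 140.  92.]
 [ 52.  11.  13.  14.  12. 132.  82.  31.  11.  67.  69.  68. 140.  78.]
 [140. 139. 138.  10.  13. 126.  75.  19.   9.  10.  42.  35. 139.  64.]
 [ 84. 108. 130. 138. 140. 137.  67.  10.  12.  14.   7.  12. 136.  50.]
 [  9.  17.  44.  70.  93. 114. 138. 139. 139. 140.  10.  12. 125.  34.]
 [ -2.  -1.  12.   9.   8.  25.  nan  74.  97. 119. 135. 141. 113.  18.]
 [ -3.  -1.  -1.   1.   0.  -1.  10.  12.  11.  35.  56.  80. 103.  11.]]
```

View pics/crop1.png

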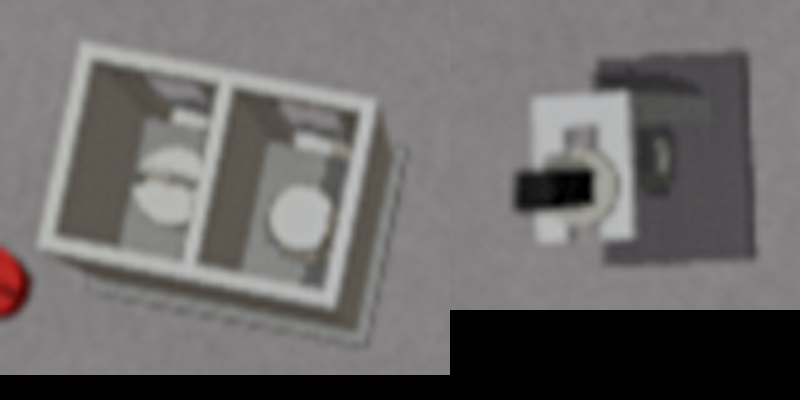

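View pics/crop2.png

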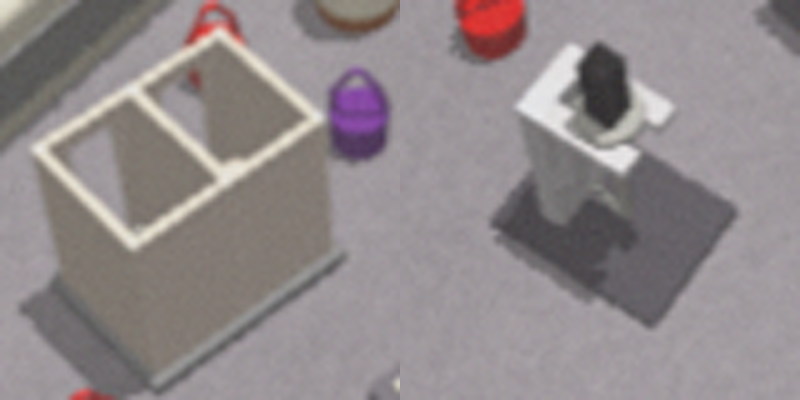

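The left well (crop ≈(170,185), px ≈(199,147)) holds a lidded pot with a bail: lid depth ≈36 mm with a wire across it. The right well (px ≈(225,153)) holds a plain round top 68 mm up, which is the bottle. So the pot I want is in the left (+y) well. The rest's slot opens towards world −x. I'll look from the wrist for the exact pot yaw and hook foot direction.

```bash
python3 - <<'E'
from h import *
c=grab('wrist'); o=ctrl.get_obs(); 
from scipy.spatial.transform import Rotation as R
T=np.eye(4); T[:3,:3]=R.from_euler('xyz',o['eef_rot']).as_matrix(); T[:3,3]=o['ee_pos']
print((np.linalg.inv(T)@c['pose']).round(3), c['mtx'].round(1).tolist(), c['dist'])
t=load('top'); P,_=cloud(t)
q=P[130:170,188:212]; m=(q[...,2]>.03)&(q[...,2]<.046); r=q[m]; print('lid',len(r),r.mean(0), r.min(0),r.max(0))
m=(q[...,2]>.055)&(q[...,2]<.08); r=q[m];v,u=np.nonzero(m)
for a,b,p in zip(u+188,v+130,r): print(a,b,p.round(3)) if len(r)<40 else 0
q=P[175:207,345:375]; m=q[...,2]<.012; r=q[m]; print('cellfloor',r.mean(0),len(r))
print('side view of foot:',proj(load('side'),[[.443,.284,.023],[.46,.284,.023],[.425,.284,.023],[.443,.302,.023],[.443,.266,.023]]).round(1).tolist())
E
```

```text
[[ 0.001  0.961  0.275  0.08 ]
 [ 1.    -0.001  0.     0.001]
 [ 0.     0.275 -0.961 -0.179]
 [ 0.     0.     0.     1.   ]] [[280.8, 0.0, 259.2], [0.0, 280.8, 187.6], [0.0, 0.0, 1.0]] [-0.04481594  0.          0.          0.          0.        ]
lid 188 [0.6349685  0.14441489 0.03619059] [0.57673597 0.10545429 0.03011585] [0.67670378 0.16759129 0.04599616]
cellfloor [ 0.53066712 -0.27982395  0.00388804] 645
side view of foot: [[215.5, 290.9], [210.7, 287.4], [220.6, 294.7], [211.1, 295.9], [219.8, 286.0]]
```

>>> servo_tool([
  [100,0.035,-0.0324,-0.002,0,0,0],
  [100,0.035,-0.0324,-0.002,0,0,0],
  [100,0.035,-0.0324,-0.002,0,0,0],
  [100,0.035,-0.0324,-0.002,0,0,0],
  [100,0.035,-0.0324,-0.002,0,0,0],
  [100,0.035,-0.0324,-0.002,0,0,0],
  [100,0.035,-0.0324,-0.002,0,0,0],
  [100,0.035,-0.0324,-0.002,0,0,0],
])

```text
time_s: 1.15
ee_pos: [0.3499, -0.2007, 0.2215]
eef_rot: [3.142, -0.0, 0.28]
force: [1.2, -0.3, 0.8]
grip_width: 0.0938
grip_force: 0.0
```

>>> servo_tool([
  [100,0.04,-0.037,0,0,0,0],
  [100,0.04,-0.037,0,0,0,0],
  [100,0.04,-0.037,0,0,0,0],
  [100,0.04,-0.037,0,0,0,0],
  [100,0.04,-0.037,0,0,0,0],
  [100,0.04,-0.037,0,0,0,0],
  [100,0.035,-0.032,0,0,0,0],
  [100,0,0,0,0,0,0],
])

```text
time_s: 2.15
ee_pos: [0.544, 0.1201, 0.2204]
eef_rot: [-3.141, 0.001, 0.283]
force: [-0.3, -0.8, -0.7]
grip_width: 0.094
grip_force: 0.0
```

```bash
python3 - <<'E'
from h import *
c=grab('wrist'); o=ctrl.get_obs(); print(o['ee_pos'].round(4),o['eef_rot'].round(4),o['qpos'].round(3))
P,_=cloud(c)
p=proj(c,[[.628,.136,.072]])[0]; print(p)
u,v=p.astype(int); 
cl=np.clip
im=cv2.resize(c['pixels'][max(v-75,0):v+75,u-100:u+100],None,fx=4,fy=4,interpolation=cv2.INTER_CUBIC); print(max(v-75,0),u-100)
cv2.imwrite('pics/w1.png',im[...,::-1])
E
```

```text
[0.5435 0.1187 0.2206] [-3.1415e+00  1.4000e-03  2.8160e-01] [ 0.149  0.304  1.481 -0.     1.359  1.438]
[265.95585572 102.76869239]
27 165
```

View pics/w1.png

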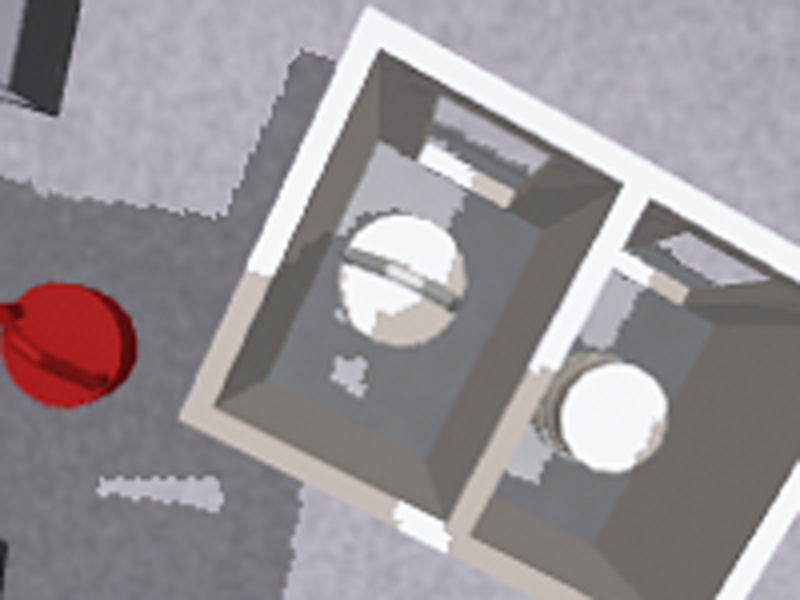

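The enlarged wrist crop confirms it: a white pot with a grey wire bail is in the left well, bail from (345,255) to (460,303) with its bright top at (403,275). The bail-less bottle is in the other well at (612,415), and the red pot outside is a decoy. I'll fit the bail and the lid.

```bash
python3 - <<'E'
from h import *
c=load('wrist'); P,_=cloud(c)
sl=(slice(72,120),slice(245,287)); q=P[sl]; g=c['pixels'][sl].astype(int)
m=(q[...,2]>.03)&(q[...,2]<.043); r=q[m]; print('lid',len(r), r.mean(0).round(4)); 
(x,y),rad=cv2.minEnclosingCircle((r[:,:2]*1000).astype(np.float32)); print('circ',x,y,rad)
m=(q[...,2]>.047)&(q[...,2]<.085); r=q[m]; print('bail',len(r),r.mean(0).round(4),r[:,2].max())
l=cv2.fitLine((r[:,:2]*1000).astype(np.float32),cv2.DIST_L2,0,.01,.01).ravel(); print(l, 'yaw of +y dir',np.degrees(np.arctan2(l[1],l[0])))
m=(q[...,2]>.066)&(q[...,2]<.085); r=q[m]; print('top',len(r),r.mean(0).round(4))
# rays
for u,v in [(165+403/4,27+275/4)]: print('ray bailtop',ray(c,u,v,.0745).round(4))
a=ray(c,165+345/4,27+255/4,.05);b=ray(c,165+460/4,27+303/4,.05); print(a,b,(a+b)/2,np.degrees(np.arctan2(*(a-b)[[1,0]])))
# block rim refine with wrist
q=P[:200,150:400].reshape(-1,3); q=q[(q[:,2]>.132)&(q[:,2]<.148)&(abs(q[:,0]-.62)<.12)&(abs(q[:,1]-.1)<.12)]
print('block',cv2.minAreaRect((q[:,:2]*1000).astype(np.float32)),np.median(q[:,2]))
q=P.reshape(-1,3); q=q[(q[:,2]>.1)&(abs(q[:,0]-.445)<.06)&(abs(q[:,1]-.285)<.05)]; print('rest seen',len(q))
E
```

```text
lid 693 [0.6355 0.1383 0.0359]
circ 637.38671875 134.08651733398438 33.95847702026367
bail 184 [0.6375 0.1442 0.0659] 0.08335547163946277
[3.4955460e-01 9.3691599e-01 6.3749976e+02 1.4416673e+02] yaw of +y dir 69.539925
top 99 [0.6372 0.1428 0.0728]
ray bailtop [0.6351 0.1384 0.0745]
[0.63674205 0.15624925 0.05      ] [0.63319009 0.11949548 0.05      ] [0.63496607 0.13787237 0.05      ] 84.47995088571085
block ((623.058349609375, 102.94656372070312), (139.1914520263672, 96.80658721923828), 79.24846649169922) 0.13967450071577397
rest seen 3460
```

```bash
python3 - <<'E'
from h import *
c=load('wrist'); P,_=cloud(c)
q=P[60:130,240:295]; d=np.hypot(q[...,0]-.635,q[...,1]-.138)
m=(q[...,2]>.05)&(q[...,2]<.085)&(d<.022); r=q[m]; print('bail',len(r),r.mean(0).round(4))
l=cv2.fitLine((r[:,:2]*1000).astype(np.float32),cv2.DIST_HUBER,0,.01,.01).ravel(); print(l,np.degrees(np.arctan2(l[1],l[0])))
pw=proj(c,[[.443,.284,.07]])[0]; print(pw)
s=load('side')
a=cv2.resize(s['pixels'][265:305,195:235],(400,400),interpolation=cv2.INTER_CUBIC)
u,v=pw.astype(int); u=int(np.clip(u,50,462)); v=int(np.clip(v,50,334))
b=cv2.resize(c['pixels'][v-50:v+50,u-50:u+50],(400,400),interpolation=cv2.INTER_CUBIC); print(u,v)
im=np.hstack([cv2.convertScaleAbs(a,alpha=1.5),b]); cv2.imwrite('pics/foot.png',im[...,::-1])
E
```

```text
bail 138 [0.6349 0.1391 0.0664]
[1.0533504e-01 9.9443680e-01 6.3483362e+02 1.3885915e+02] 83.95352
[112.93439055 215.26741956]
112 215
```

View pics/foot.png

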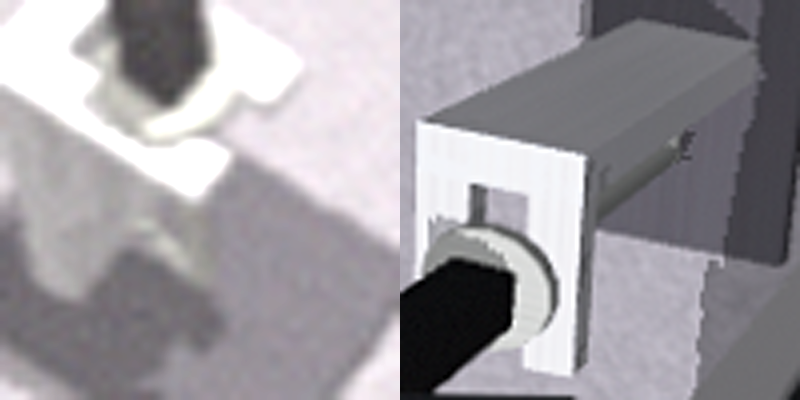

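```bash
python3 - <<'E'
from h import *
c=load('wrist'); P,_=cloud(c)
def cr(p): return ((proj(c,p)-[62,165])*4+[400,0]).round().astype(int).tolist()
B=np.array([.443,.284,.023])
print('foot',cr(B),'shaft mid',cr(B+[0,0,.03]))
for k in range(4):
    a=.086+k*np.pi/2; d=np.array([np.cos(a),np.sin(a),0])
    print(k*90,'foot end',cr(B+.018*d),'tip',cr(B+.018*d+[0,0,.009]))
# low points near the shaft in wrist depth
q=P[165:265,62:162].reshape(-1,3)
m=(abs(q[:,0]-.443)<.03)&(abs(q[:,1]-.284)<.03)
r=q[m&(q[:,2]<.045)&(q[:,2]>.012)]; print(len(r)); print((r*1000).round()[::max(1,len(r)//40)].tolist())
r=q[m&(q[:,2]<.118)&(q[:,2]>.045)]; print('shaft',len(r),np.median(r,0).round(4))
# rest
r=q[(q[:,2]>.127)&(q[:,2]<.133)&(abs(q[:,0]-.455)<.05)&(abs(q[:,1]-.285)<.03)]; print('prongs',cv2.minAreaRect((r[:,:2]*1000).astype(np.float32)),len(r))
q=P.reshape(-1,3);r=q[(q[:,2]>.181)&(q[:,2]<.19)&(abs(q[:,0]-.445)<.02)&(abs(q[:,1]-.285)<.02)]; print('htop',len(r), cv2.minAreaRect((r[:,:2]*1000).astype(np.float32)) if len(r) else 0)
t=load('top');Pt,_=cloud(t);q=Pt.reshape(-1,3)
r=q[(q[:,2]>.17)&(q[:,2]<.2)&(abs(q[:,0]-.445)<.03)&(abs(q[:,1]-.285)<.03)]; print('htop top',len(r),r.mean(0))
E
```

```text
foot [[669, 153]] shaft mid [[629, 182]]
0 foot end [[672, 105]] tip [[661, 113]]
90 foot end [[619, 143]] tip [[607, 151]]
180 foot end [[665, 199]] tip [[654, 208]]
270 foot end [[718, 162]] tip [[708, 171]]
54
[[452.0, 281.0, 23.0], [451.0, 281.0, 25.0], [449.0, 284.0, 26.0], [449.0, 283.0, 26.0], [449.0, 282.0, 24.0], [448.0, 284.0, 27.0], [448.0, 283.0, 27.0], [448.0, 282.0, 25.0], [447.0, 282.0, 24.0], [449.0, 284.0, 34.0], [448.0, 284.0, 32.0], [447.0, 284.0, 28.0], [447.0, 283.0, 27.0], [447.0, 281.0, 27.0], [447.0, 281.0, 25.0], [448.0, 285.0, 36.0], [447.0, 284.0, 35.0], [447.0, 283.0, 32.0], [447.0, 282.0, 33.0], [446.0, 282.0, 29.0], [445.0, 281.0, 27.0], [445.0, 281.0, 24.0], [448.0, 284.0, 40.0], [448.0, 283.0, 39.0], [448.0, 282.0, 38.0], [447.0, 282.0, 36.0], [447.0, 281.0, 35.0], [446.0, 281.0, 31.0], [445.0, 281.0, 28.0], [444.0, 280.0, 26.0], [447.0, 285.0, 44.0], [448.0, 284.0, 43.0], [448.0, 283.0, 43.0], [447.0, 282.0, 41.0], [447.0, 281.0, 40.0], [446.0, 281.0, 37.0], [445.0, 281.0, 34.0], [444.0, 281.0, 31.0], [443.0, 280.0, 28.0], [447.0, 283.0, 45.0], [447.0, 282.0, 44.0], [446.0, 282.0, 42.0], [446.0, 281.0, 41.0], [445.0, 280.0, 38.0], [444.0, 281.0, 34.0], [443.0, 280.0, 32.0], [445.0, 281.0, 43.0], [445.0, 280.0, 42.0], [444.0, 280.0, 39.0], [443.0, 280.0, 35.0], [444.0, 280.0, 44.0], [443.0, 280.0, 41.0], [443.0, 280.0, 44.0], [441.0, 281.0, 44.0]]
shaft 91 [0.4461 0.2813 0.0637]
prongs ((452.4966125488281, 284.9761047363281), (67.12088775634766, 46.19541549682617), 3.6802961826324463) 1314
htop 233 ((448.1298522949219, 283.5776672363281), (11.773343086242676, 18.1694278717041), 2.6205313205718994)
htop top 93 [0.4449174  0.28297101 0.18221713]
```

The shaft's foot (crop ≈(680,150)) runs back behind the post, and the depth points there extend in +x, so the hook's +x ≈ the rest's +x. Pot at (0.635, 0.1385), yaw ≈ −0.1. Moving above the hook.

>>> servo_tool([
  [100,0,0,0,0,0,0.1023],
  [100,0,0,0,0,0,0.1023],
  [100,-0.0218,-0.0431,0,0,0,0],
  [100,-0.0218,-0.0431,0,0,0,0],
  [100,-0.0218,-0.0431,0,0,0,0],
  [100,-0.0218,-0.0431,0,0,0,0],
  [100,0,0,0,0,0,0],
  [100,0,0,0,0,0,0],
])

```text
time_s: 3.2
ee_pos: [0.4439, 0.2822, 0.2216]
eef_rot: [3.141, -0.0, 0.075]
force: [-0.5, 0.3, -0.2]
grip_width: 0.0941
grip_force: 0.0
```

```bash
python3 - <<'E'
from h import *
c=grab('wrist'); o=ctrl.get_obs(); print(o['ee_pos'].round(4),o['eef_rot'].round(4),o['qpos'].round(3))
P,_=cloud(c);q=P.reshape(-1,3)
def f(n,z0,z1,w=.03,cx=.4435,cy=.2838):
    r=q[(q[:,2]>z0)&(q[:,2]<z1)&(abs(q[:,0]-cx)<w)&(abs(q[:,1]-cy)<w)]; print(n,len(r),np.round(cv2.minAreaRect((r[:,:2]*1000).astype(np.float32))[0],1),cv2.minAreaRect((r[:,:2]*1000).astype(np.float32))[1:],np.median(r[:,2]).round(4))
f('handletop',.18,.189,.02); f('handle',.14,.178,.02); f('prong',.127,.1325,.045,.453,.285)
E
```

```text
[0.4441 0.282  0.2215] [ 3.1414e+00 -1.0000e-04  7.3900e-02] [ 0.496  0.234  1.566 -0.     1.341  1.993]
handletop 460 [444.3 284.1] ((17.847951889038086, 17.94550895690918), 89.85047149658203) 0.1846
handle 233 [452.2 284.2] ((2.9254446029663086, 17.95503807067871), 0.1359477937221527) 0.1608
prong 1552 [453.  284.6] ((66.15681457519531, 44.182106018066406), 3.9900074005126953) 0.1298
```

>>> servo_tool([
  [100,0,-0.002,0,0,0,0.074],
  [100,0,0,0.025,0,0,0],
  [100,0,0,0.025,0,0,0],
  [100,0,0,0.02,0,0,0],
  [100,0,0,0.0105,0,0,0],
  [100,0,0,0,0,0,0],
  [10,0,0,0,0,0,0],
  [10,0,0,0,0,0,0],
], force=30)

```text
time_s: 4.25
ee_pos: [0.4438, 0.2854, 0.1416]
eef_rot: [-3.141, -0.001, 0.001]
force: [0.3, -0.1, 0.4]
grip_width: 0.0769
grip_force: 0.0
```

>>> servo_tool([
  [5,0,0,0,0,0,0],
  [5,0,0,0,0,0,0],
  [5,0,0,0,0,0,0],
  [5,0,0,0,0,0,0],
  [5,0,0,0,0,0,0],
  [5,0,0,0,0,0,0],
  [5,0,0,0,0,0,0],
  [5,0,0,0,0,0,0],
], force=30)

```text
time_s: 5.25
ee_pos: [0.4435, 0.2852, 0.1409]
eef_rot: [3.142, 0.0, 0.001]
force: [0.1, -0.1, -0.1]
grip_width: 0.0177
grip_force: 30.0
```

>>> servo_tool([
  [5,0,0,-0.006,0,0,0],
  [5,0,0,-0.006,0,0,0],
  [5,0,0,0,0,0,0],
  [5,-0.0175,0.0013,0,0,0,0],
  [5,-0.0175,0.0013,0,0,0,0],
  [5,-0.0175,0.0013,0,0,0,0],
  [5,-0.0175,0.0013,0,0,0,0],
  [5,0,0,0,0,0,0],
])

```text
time_s: 6.25
ee_pos: [0.3731, 0.28, 0.1531]
eef_rot: [-3.141, -0.0, 0.002]
force: [0.0, 0.6, -0.7]
grip_width: 0.0178
grip_force: 30.0
```

>>> servo_tool([
  [5,0,0,-0.03,0,0,0],
  [5,0,0,-0.04,0,0,0],
  [5,0,0,-0.04,0,0,0],
  [5,0,0,-0.04,0,0,0],
  [5,0,0,-0.03,0,0,0],
  [5,0,0,0,0,0,0],
  [5,0,0,0,0,0,0],
  [5,0,0,0,0,0,0],
])

```text
time_s: 7.25
ee_pos: [0.3734, 0.2798, 0.3317]
eef_rot: [3.141, 0.002, 0.001]
force: [0.5, 0.3, -1.6]
grip_width: 0.0176
grip_force: 30.0
```

```bash
python3 - <<'E'
from h import *
o=ctrl.get_obs(); print(o['ee_pos'].round(4),o['eef_rot'].round(4),o['qpos'].round(3),o['force'])
c=grab('wrist'); s=grab('side')
e=o['ee_pos']; f=e-[0,0,.118]
p=proj(s,[e,f,f+[.02,0,0]]); print(p.round(), proj(c,[e,f,f+[.02,0,0]]).round())
u,v=p[1].astype(int); u2,v2=proj(c,[f])[0].astype(int); v2=min(v2,324);u2=int(np.clip(u2,60,450))
a=cv2.resize(s['pixels'][v-60:v+30,u-45:u+45],(400,400),interpolation=cv2.INTER_CUBIC)
b=cv2.resize(c['pixels'][v2-60:v2+60,u2-60:u2+60],(400,400),interpolation=cv2.INTER_CUBIC); print((u,v),(u2,v2))
cv2.imwrite('pics/held.png',np.hstack([a,b])[...,::-1])
E
```

```text
[0.3734 0.2798 0.3317] [3.1405e+00 1.7000e-03 1.1000e-03] [0.565 0.043 1.531 0.    1.569 2.134] [ 0.48407696  0.31566959 -1.62568791]
[[231. 242.]
 [234. 270.]
 [227. 265.]] [[258. 228.]
 [258. 183.]
 [258. 165.]]
(np.int64(233), np.int64(269)) (258, np.int64(183))
```

View pics/held.png

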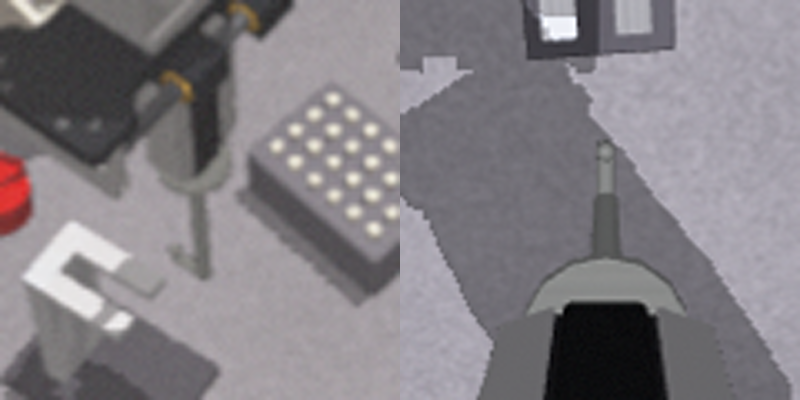

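The side crop (left) shows the hook upright in the gripper with its foot turned up towards +x. The wrist crop shows the tip at (604,145), in line with the shaft. Going above the pot.

>>> servo_tool([
  [5,0,0,0,0,0,0.106],
  [5,0.0405,0.0189,0,0,0,0],
  [5,0.0405,0.0189,0,0,0,0],
  [5,0.0405,0.0189,0,0,0,0],
  [5,0.0405,0.0189,0,0,0,0],
  [5,0.0405,0.0189,0,0,0,0],
  [5,0.0408,0.0186,0,0,0,0],
  [5,0,0,0,0,0,0],
])

```text
time_s: 8.35
ee_pos: [0.6052, 0.1403, 0.3308]
eef_rot: [3.141, 0.003, -0.107]
force: [-0.6, -0.6, 0.2]
grip_width: 0.0182
grip_force: 30.0
```

```bash
cat > rel.py <<'E'
from h import *
import sys
o=ctrl.get_obs(); e=o['ee_pos'];y=o['eef_rot'][2]; print(e.round(4),o['eef_rot'].round(4),o['force'].round(2))
B=np.array(eval(sys.argv[1])); c=grab('wrist'); 
f=e-[0,0,.118]; d=np.array([np.cos(y),np.sin(y),0]);n=np.array([-d[1],d[0],0])
P,_=cloud(c);q=P.reshape(-1,3)
k=(abs((q-f)@n)<.012)&(((q-f)@d)<.03)&(((q-f)@d)>-.005)&(abs(q[:,2]-f[2]-.005)<.012); r=q[k]
if k.sum(): print('tip region',k.sum(),'along',((r-f)@d).max().round(4),'lat',np.median((r-f)@n).round(4),'z',r[:,2].min().round(4),r[:,2].max().round(4))
k=(np.hypot(*(q[:,:2]-B[:2]).T)<.02)&(q[:,2]>B[2]-.022)&(q[:,2]<B[2]+.01)
k&=((q-f)@d>.024)|(abs((q-f)@n)>.006)
r=q[k]; print('bail',len(r),r.mean(0).round(4),'ztop',np.percentile(r[:,2],95).round(4))
l=cv2.fitLine((r[:,:2]*1000).astype(np.float32),cv2.DIST_HUBER,0,.01,.01).ravel(); print('bail dir deg',np.degrees(np.arctan2(l[1],l[0])).round(1)%180)
t=r[r[:,2]>B[2]-.006]; print('top',len(t),t.mean(0).round(4)); m=t.mean(0)-f; print('rel along',(m@d).round(4),'lat',(m@n).round(4))
save(c,sys.argv[2])
E
python3 rel.py '[.635,.1385,.072]' w3
```

```text
[0.6052 0.1403 0.3308] [ 3.1406e+00  2.6000e-03 -1.0740e-01] [-0.58 -0.57  0.23]
tip region 119 along 0.0211 lat -0.0017 z 0.2122 0.2287
bail 80 [0.6356 0.1375 0.0659] ztop 0.0744
bail dir deg 82.5
top 43 [0.6356 0.1377 0.0722]
rel along 0.0306 lat 0.0007
```

>>> servo_tool([
  [5,0,-0.002,0.015,0,0,0],
  [5,0,0,0.025,0,0,0],
  [5,0,0,0.03,0,0,0],
  [5,0,0,0.03,0,0,0],
  [5,0,0,0.03,0,0,0],
  [5,0,0,0.02,0,0,0],
  [5,0,0,0.0125,0,0,0],
  [5,0,0,0,0,0,0],
])

```text
time_s: 9.4
ee_pos: [0.6032, 0.1444, 0.1698]
eef_rot: [3.141, 0.001, -0.104]
force: [0.2, 1.0, -1.2]
grip_width: 0.0181
grip_force: 30.0
```

```bash
python3 rel.py '[.635,.1385,.072]' w4
```

```text
[0.6032 0.1444 0.1698] [ 3.1413e+00  1.1000e-03 -1.0420e-01] [ 0.16  1.02 -1.24]
tip region 121 along 0.0213 lat -0.0016 z 0.0514 0.0686
bail 176 [0.6358 0.138  0.0656] ztop 0.0744
bail dir deg 82.5
top 95 [0.6357 0.1379 0.0719]
rel along 0.033 lat -0.0031
```

>>> servo_tool([
  [5,0,0.0015,0.0015,0,0,0],
  [5,0,0,0,0,0,0],
  [5,0.006,0,0,0,0,0],
  [5,0.006,0,0,0,0,0],
  [5,0.006,0,0,0,0,0],
  [5,0.0055,0,0,0,0,0],
  [5,0,0,0,0,0,0],
  [5,0,0,0,0,0,0],
])

```text
time_s: 10.45
ee_pos: [0.627, 0.1401, 0.1689]
eef_rot: [3.142, 0.0, -0.105]
force: [0.4, 0.1, -1.1]
grip_width: 0.0178
grip_force: 30.0
```

```bash
python3 rel.py '[.635,.1385,.072]' w5; python3 - <<'E'
from h import *
c=load('wrist'); u,v=proj(c,[[.635,.138,.07]])[0].astype(int); print(u,v)
cv2.imwrite('pics/w5c.png',cv2.resize(c['pixels'][v-45:v+45,u-60:u+60],None,fx=5,fy=5,interpolation=cv2.INTER_CUBIC)[...,::-1])
E
```

```text
[0.627  0.1401 0.1689] [ 3.1415e+00  2.0000e-04 -1.0480e-01] [ 0.35  0.06 -1.12]
tip region 119 along 0.0215 lat -0.0005 z 0.0512 0.0678
bail 111 [0.636  0.1372 0.0618] ztop 0.0717
bail dir deg 82.4
top 33 [0.6355 0.1356 0.0696]
rel along 0.009 lat -0.0036
259 180
```

View pics/w5c.png

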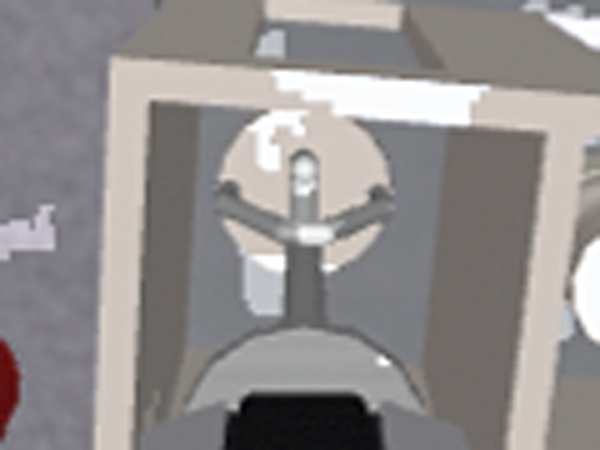

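The crop shows the tip (303,165) beyond the wire and the bail's top (315,232) in the gap. The hook is under the bail, about 2 mm to the left, so I'll nudge it right and lift.

>>> servo_tool([
  [5,0,0.002,0,0,0,0],
  [5,0,0,-0.006,0,0,0],
  [5,0,0,-0.005,0,0,0],
  [5,0,0,-0.003,0,0,0],
  [5,0,0,-0.003,0,0,0],
  [5,0,0,-0.003,0,0,0],
  [5,0,0,-0.004,0,0,0],
  [5,0,0,-0.006,0,0,0],
])

```text
time_s: 11.5
ee_pos: [0.6268, 0.1381, 0.1991]
eef_rot: [3.142, 0.0, -0.105]
force: [-1.2, -0.8, -2.0]
grip_width: 0.0178
grip_force: 30.0
```

```bash
python3 rel.py '[.635,.1385,.085]' w6
```

```text
[0.6268 0.1381 0.1991] [ 3.1415e+00  4.0000e-04 -1.0480e-01] [-1.18 -0.78 -1.96]
tip region 199 along 0.0218 lat -0.0005 z 0.0748 0.0974
bail 98 [0.6356 0.1367 0.0757] ztop 0.0851
bail dir deg 83.7
top 34 [0.6354 0.1364 0.0824]
rel along 0.0087 lat -0.0008
```

>>> servo_tool([
  [5,0,0,-0.01,0,0,0],
  [5,0,0,-0.02,0,0,0],
  [5,0,0,-0.025,0,0,0],
  [5,0,0,-0.025,0,0,0],
  [5,0,0,-0.025,0,0,0],
  [5,0,0,-0.025,0,0,0],
  [5,0,0,-0.015,0,0,0],
  [5,0,0,-0.006,0,0,0],
])

```text
time_s: 12.55
ee_pos: [0.6269, 0.1381, 0.3507]
eef_rot: [-3.141, -0.001, -0.105]
force: [0.0, 0.6, -2.3]
grip_width: 0.0179
grip_force: 30.0
```

```bash
python3 - <<'E'
from h import *
o=ctrl.get_obs(); print(o['ee_pos'].round(4),o['eef_rot'].round(4),o['force'].round(2),o['qpos'].round(3))
t=grab('top'); P,_=cloud(t); w=grab('wrist'); Q,_=cloud(w); q=Q.reshape(-1,3)
e=o['ee_pos']; k=(np.hypot(q[:,0]-e[0]-.009,q[:,1]-e[1])<.03)&(abs(q[:,2]-(e[2]-.1485))<.006); r=q[k]; print('lid',k.sum(),r.mean(0).round(4))
# box rim, floor/pad by top camera
q=P[165:220,310:410].reshape(-1,3); k=(q[:,2]>.036)&(q[:,2]<.046); r=cv2.minAreaRect((q[k,:2]*1000).astype(np.float32)); print(r)
px=t['pixels'][175:207,345:375].astype(int); m=(px.max(-1)<45); v,u=np.nonzero(m); print('pad px',u.mean()+345,v.mean()+175,len(u), ray(t,u.mean()+345,v.mean()+175,.006).round(4))
E
```

```text
[0.6269 0.1381 0.3507] [-3.1414e+00 -8.0000e-04 -1.0480e-01] [ 0.02  0.58 -2.3 ] [ 0.16   0.469  0.962 -0.     1.71   1.835]
lid 587 [0.6389 0.1356 0.2018]
((526.2237548828125, -277.5703125), (197.0926055908203, 68.29207611083984), 85.48439025878906)
pad px 358.67605633802816 191.52582159624413 213 [ 0.5273 -0.2773  0.006 ]
```

>>> servo_tool([
  [5,-0.0007,0.004,0,0,0,-0.025],
  [5,-0.0015,0.008,0,0,0,0],
  [5,-0.0022,0.012,0,0,0,0],
  [5,-0.0029,0.016,0,0,0,0],
  [5,-0.0036,0.02,0,0,0,0],
  [5,-0.004,0.022,0,0,0,0],
  [5,-0.004,0.022,0,0,0,0],
  [5,-0.004,0.022,0,0,0,0],
])

```text
time_s: 13.65
ee_pos: [0.5934, 0.0127, 0.35]
eef_rot: [-3.142, -0.0, -0.08]
force: [0.5, 0.8, -1.4]
grip_width: 0.0176
grip_force: 30.0
```

>>> servo_tool([
  [5,-0.004,0.022,0,0,0,0],
  [5,-0.004,0.022,0,0,0,0],
  [5,-0.004,0.022,0,0,0,0],
  [5,-0.004,0.022,0,0,0,0],
  [5,-0.004,0.022,0,0,0,0],
  [5,-0.004,0.022,0,0,0,0],
  [5,-0.004,0.022,0,0,0,0],
  [5,-0.004,0.022,0,0,0,0],
])

```text
time_s: 14.65
ee_pos: [0.5474, -0.1599, 0.35]
eef_rot: [3.142, -0.0, -0.08]
force: [-0.2, -0.9, -1.7]
grip_width: 0.0174
grip_force: 30.0
```

>>> servo_tool([
  [5,-0.004,0.022,0,0,0,0],
  [5,-0.004,0.022,0,0,0,0],
  [5,-0.0036,0.02,0,0,0,0],
  [5,-0.0033,0.018,0,0,0,0],
  [5,-0.0027,0.015,0,0,0,0],
  [5,-0.0022,0.012,0,0,0,0],
  [5,-0.0015,0.008,0,0,0,0],
  [5,-0.0007,0.004,0,0,0,0],
])

```text
time_s: 15.65
ee_pos: [0.5164, -0.2777, 0.3499]
eef_rot: [-3.142, -0.0, -0.08]
force: [-0.4, 0.6, -1.5]
grip_width: 0.0183
grip_force: 30.0
```

```bash
cat > lid.py <<'E'
from h import *
for i in range(2):
    w=grab('wrist'); o=ctrl.get_obs(); e=o['ee_pos']
    Q,_=cloud(w); q=Q.reshape(-1,3)
    k=(np.hypot(q[:,0]-e[0]-.009,q[:,1]-e[1])<.04)&(abs(q[:,2]-(e[2]-.1485))<.007); r=q[k]
    print(e.round(4),o['eef_rot'][2].round(3),o['force'].round(2),'lid',k.sum(),r.mean(0).round(4),'rng',r.min(0).round(4),r.max(0).round(4))
    A=np.c_[r[:,:2],np.ones(len(r))]; print('tilt deg',np.degrees(np.linalg.lstsq(A,r[:,2],rcond=None)[0][:2]).round(1))
q=q[(abs(q[:,0]-.5265)<.05)&(abs(q[:,1]+.2776)<.12)]
k=(q[:,2]>.036)&(q[:,2]<.046); print('rim',cv2.minAreaRect((q[k,:2]*1000).astype(np.float32)))
E
python3 lid.py
```

```text
[ 0.5163 -0.2779  0.3499] -0.08 [-0.47 -0.76 -0.75] lid 588 [ 0.5282 -0.2807  0.201 ] rng [ 0.5054 -0.2995  0.1949] [ 0.544  -0.2611  0.2072]
tilt deg [-1.5 -2. ]
[ 0.5164 -0.2775  0.3499] -0.08 [ 0.29 -0.6  -1.24] lid 595 [ 0.5281 -0.2809  0.2009] rng [ 0.5055 -0.2998  0.1946] [ 0.544  -0.2613  0.207 ]
tilt deg [-1.6 -2.3]
rim ((528.0385131835938, -277.79156494140625), (196.2983856201172, 66.76593017578125), 85.46527099609375)
```

>>> servo_tool([
  [5,0.0014,-0.0015,0.005,0,0,0],
  [5,0.0014,-0.0014,0.012,0,0,0],
  [5,0,0,0.02,0,0,0],
  [5,0,0,0.022,0,0,0],
  [5,0,0,0.022,0,0,0],
  [5,0,0,0.02,0,0,0],
  [5,0,0,0.012,0,0,0],
  [5,0,0,0.006,0,0,0],
])

```text
time_s: 16.75
ee_pos: [0.5194, -0.2745, 0.2302]
eef_rot: [-3.141, 0.001, -0.08]
force: [-0.5, 0.1, -0.8]
grip_width: 0.0181
grip_force: 30.0
```

```bash
python3 lid.py
```

```text
[ 0.5193 -0.2745  0.2299] -0.08 [ 0.19  0.68 -1.6 ] lid 598 [ 0.5312 -0.2767  0.0812] rng [ 0.5085 -0.2961  0.0746] [ 0.5471 -0.2566  0.0884]
tilt deg [-1.5 -1.2]
[ 0.5194 -0.2746  0.2306] -0.08 [ 0.15 -0.07 -1.5 ] lid 590 [ 0.5314 -0.2769  0.081 ] rng [ 0.5081 -0.2962  0.0752] [ 0.5472 -0.257   0.0891]
tilt deg [-1.1 -1.1]
rim ((528.2596435546875, -276.93389892578125), (195.2259521484375, 67.44520568847656), 85.41268157958984)
```

>>> servo_tool([
  [5,0,0,0.008,0,0,0],
  [5,0,0,0.01,0,0,0],
  [5,0,0,0.008,0,0,0],
  [5,0,0,0.006,0,0,0],
  [5,0,0,0.004,0,0,0],
  [5,0,0,0.003,0,0,0],
  [5,0,0,0.002,0,0,0],
  [5,0,0,0.001,0,0,0],
])

```text
time_s: 17.85
ee_pos: [0.5194, -0.2747, 0.1889]
eef_rot: [3.142, -0.0, -0.08]
force: [0.3, -0.6, -2.7]
grip_width: 0.0181
grip_force: 30.0
```

>>> servo_tool([
  [5,0,0,0.001,0,0,0],
  [5,0,0,0.001,0,0,0],
  [5,0,0,0.001,0,0,0],
  [5,0,0,0.001,0,0,0],
  [5,0,0,0.001,0,0,0],
  [5,0,0,0.001,0,0,0],
  [5,0,0,0.001,0,0,0],
  [5,0,0,0.001,0,0,0],
])

```text
time_s: 18.85
ee_pos: [0.5194, -0.2747, 0.1809]
eef_rot: [-3.142, -0.0, -0.08]
force: [1.4, -0.1, -0.6]
grip_width: 0.0177
grip_force: 30.0
```

```bash
sed -i 's/abs(q\[:,2\]-(e\[2\]-.1485))<.007/abs(q[:,2]-.037)<.007/' lid.py; python3 lid.py
```

```text
[ 0.5194 -0.2747  0.1808] -0.08 [ 0.82 -0.01 -1.27] lid 1261 [ 0.5295 -0.2756  0.0369] rng [ 0.4928 -0.3121  0.03  ] [ 0.5634 -0.2354  0.0437]
tilt deg [0.8 0. ]
[ 0.5194 -0.2747  0.1808] -0.08 [ 0.2   0.07 -0.7 ] lid 1266 [ 0.5296 -0.2755  0.0369] rng [ 0.4926 -0.312   0.03  ] [ 0.5635 -0.2352  0.0439]
tilt deg [0.7 0. ]
rim ((527.7713012695312, -277.0478515625), (195.87030029296875, 68.45020294189453), 85.5047378540039)
```

>>> servo_tool([
  [5,0,0,0.002,0,0,0],
  [5,0,0,0.003,0,0,0],
  [5,0,0,0.003,0,0,0],
  [5,0,0,0.003,0,0,0],
  [5,0,0,0.001,0,0,0],
  [5,0,0,0,0,0,0],
  [5,0,0,0,0,0,0],
  [5,0,0,0,0,0,0],
])

```text
time_s: 19.95
ee_pos: [0.5195, -0.2747, 0.1691]
eef_rot: [3.141, -0.0, -0.08]
force: [-0.3, 1.0, -1.9]
grip_width: 0.0178
grip_force: 30.0
```

```bash
python3 rel.py '[.528,-.277,.072]' w7; python3 - <<'E'
from h import *
c=load('wrist'); u,v=proj(c,[[.528,-.277,.06]])[0].astype(int); print(u,v)
cv2.imwrite('pics/w7c.png',cv2.resize(c['pixels'][v-60:v+60,u-80:u+80],None,fx=4,fy=4,interpolation=cv2.INTER_CUBIC)[...,::-1])
E
```

```text
[ 0.5195 -0.2747  0.1691] [ 3.1415e+00 -2.0000e-04 -7.9800e-02] [-0.28  1.   -1.9 ]
tip region 125 along 0.0214 lat -0.0005 z 0.0512 0.068
bail 111 [ 0.5282 -0.2785  0.0621] ztop 0.0731
bail dir deg 84.9
top 35 [ 0.5277 -0.2812  0.0698]
rel along 0.0087 lat -0.0057
259 177
```

View pics/w7c.png

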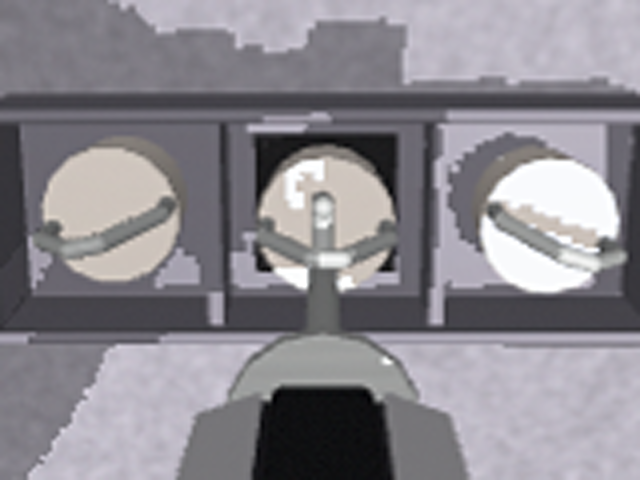

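The pot stands upright on the pad in the middle cell, with its bail (330,258) clear above the foot. Withdrawing the hook backwards, then up.

>>> servo_tool([
  [5,-0.004,0,0,0,0,0],
  [5,-0.006,0,0,0,0,0],
  [5,-0.007,0,0,0,0,0],
  [5,-0.007,0,0,0,0,0],
  [5,-0.006,0,0,0,0,0],
  [5,0,0,0,0,0,0],
  [5,0,0,0,0,0,0],
  [5,0,0,0,0,0,0],
])

```text
time_s: 21.0
ee_pos: [0.4897, -0.2723, 0.1689]
eef_rot: [-3.142, -0.0, -0.08]
force: [0.6, -1.1, 0.0]
grip_width: 0.0177
grip_force: 30.0
```

```bash
python3 rel.py '[.528,-.277,.072]' w8
```

```text
[ 0.4897 -0.2723  0.1689] [-3.1416 -0.     -0.0797] [ 0.55 -1.08  0.05]
tip region 118 along 0.0213 lat -0.0006 z 0.0504 0.0655
bail 178 [ 0.5279 -0.2775  0.066 ] ztop 0.0746
bail dir deg 84.5
top 97 [ 0.5278 -0.2773  0.0721]
rel along 0.0384 lat -0.0019
```

>>> servo_tool([
  [5,0,0,-0.01,0,0,0],
  [5,0,0,-0.03,0,0,0],
  [5,0,0,-0.04,0,0,0],
  [5,0,0,-0.04,0,0,0],
  [5,0,0,-0.04,0,0,0],
  [5,0,0,-0.02,0,0,0],
  [5,0,0,0,0,0,-0.08],
  [5,-0.0062,-0.0321,0,0,0,0],
])

```text
time_s: 22.05
ee_pos: [0.4832, -0.2408, 0.3491]
eef_rot: [3.142, 0.0, -0.0]
force: [0.2, 0.4, -0.7]
grip_width: 0.018
grip_force: 30.0
```

>>> servo_tool([
  [5,-0.01,-0.0475,0,0,0,0],
  [5,-0.01,-0.0475,0,0,0,0],
  [5,-0.01,-0.0475,0,0,0,0],
  [5,-0.01,-0.0475,0,0,0,0],
  [5,-0.01,-0.0475,0,0,0,0],
  [5,-0.01,-0.0475,0,0,0,0],
  [5,-0.01,-0.0475,0,0,0,0],
  [5,-0.01,-0.0475,0,0,0,0],
])

```text
time_s: 23.05
ee_pos: [0.4026, 0.1412, 0.3498]
eef_rot: [-3.141, -0.001, 0.0]
force: [0.7, -0.4, -0.7]
grip_width: 0.0178
grip_force: 30.0
```

>>> servo_tool([
  [5,-0.01,-0.0475,0,0,0,0],
  [5,-0.01,-0.0475,0,0,0,0],
  [5,-0.007,-0.03,0,0,0,0],
  [5,-0.003,-0.015,0,0,0,0],
  [5,0,0,0,0,0,0],
  [5,0,0,0,0,0,0],
  [5,0,0,0,0,0,0],
  [5,0,0,0,0,0,0],
])

```text
time_s: 24.05
ee_pos: [0.3734, 0.2792, 0.3491]
eef_rot: [-3.142, -0.0, -0.001]
force: [0.5, -0.5, -0.8]
grip_width: 0.0178
grip_force: 30.0
```

>>> servo_tool([
  [5,0,0,0.02,0,0,0],
  [5,0,0,0.035,0,0,0],
  [5,0,0,0.04,0,0,0],
  [5,0,0,0.04,0,0,0],
  [5,0,0,0.035,0,0,0],
  [5,0,0,0.0255,0,0,0],
  [5,0,0,0,0,0,0],
  [5,0,0,0,0,0,0],
])

```text
time_s: 25.05
ee_pos: [0.3737, 0.2799, 0.1546]
eef_rot: [-3.141, -0.001, 0.0]
force: [-0.2, -0.8, -1.0]
grip_width: 0.0176
grip_force: 30.0
```

>>> servo_tool([
  [5,0.008,-0.0007,0,0,0,0],
  [5,0.013,-0.001,0,0,0,0],
  [5,0.014,-0.0012,0,0,0,0],
  [5,0.014,-0.0012,0,0,0,0],
  [5,0.013,-0.001,0,0,0,0],
  [5,0.008,-0.0008,0,0,0,0],
  [5,0,0,0,0,0,0],
  [5,0,0,0,0,0,0],
])

```text
time_s: 26.05
ee_pos: [0.4429, 0.2857, 0.1534]
eef_rot: [3.142, 0.0, 0.0]
force: [-0.5, 0.8, -1.2]
grip_width: 0.0181
grip_force: 30.0
```

```bash
python3 - <<'E'
from h import *
c=grab('wrist'); o=ctrl.get_obs(); print(o['ee_pos'].round(4),o['eef_rot'].round(4),o['force'].round(2))
P,_=cloud(c);q=P.reshape(-1,3)
for n,z0,z1,w,cx,cy in (('prong',.127,.1325,.045,.453,.285),('collar',.1435,.1495,.03,.445,.285)):
    r=q[(q[:,2]>z0)&(q[:,2]<z1)&(abs(q[:,0]-cx)<w)&(abs(q[:,1]-cy)<w)]; print(n,len(r),cv2.minAreaRect((r[:,:2]*1000).astype(np.float32)),r.min(0),r.max(0))
E
```

```text
[0.4429 0.2857 0.1535] [3.1416e+00 1.0000e-04 4.0000e-04] [ 0.02  0.84 -0.6 ]
prong 2254 ((462.14404296875, 285.29193115234375), (47.773948669433594, 44.11873245239258), 4.166317462921143) [0.43990942 0.26173357 0.12712254] [0.48737186 0.30876851 0.1321115 ]
collar 550 ((455.22515869140625, 284.6449890136719), (33.5372314453125, 13.153498649597168), 89.51309204101562) [0.44850688 0.26792469 0.14355799] [0.46180551 0.30146543 0.14934094]
```

Collar centred (0.4438, 0.2846) over the slot (0.4428, 0.2845). Lowering and releasing.

>>> servo_tool([
  [5,0,0,0.004,0,0,0],
  [5,0,0,0.003,0,0,0],
  [5,0,0,0.002,0,0,0],
  [5,0,0,0.0015,0,0,0],
  [5,0,0,0.001,0,0,0],
  [5,0,0,0.0005,0,0,0],
  [5,0,0,0,0,0,0],
  [5,0,0,0,0,0,0],
])

```text
time_s: 27.1
ee_pos: [0.4432, 0.2856, 0.1415]
eef_rot: [-3.142, -0.0, 0.0]
force: [-0.1, 0.0, -0.5]
grip_width: 0.0179
grip_force: 30.0
```

```bash
python3 - <<'E'
from h import *
o=ctrl.get_obs(); print(o['ee_pos'].round(4),o['force'].round(2))
E
```

```text
[0.4432 0.2856 0.1415] [-0.12  0.   -0.47]
```

>>> servo_tool([
  [5,0,0,0.0005,0,0,0],
  [5,0,0,0,0,0,0],
  [25,0,0,0,0,0,0],
  [40,0,0,0,0,0,0],
  [60,0,0,0,0,0,0],
  [80,0,0,0,0,0,0],
  [100,0,0,0,0,0,0],
  [100,0,0,0,0,0,0],
])

```text
time_s: 28.1
ee_pos: [0.4432, 0.2856, 0.141]
eef_rot: [3.142, -0.0, 0.0]
force: [0.3, -0.7, 0.2]
grip_width: 0.0696
grip_force: 0.0
```

>>> servo_tool([
  [100,0,0,0,0,0,0],
  [100,0,0,-0.01,0,0,0],
  [100,0,0,-0.02,0,0,0],
  [100,0,0,-0.03,0,0,0],
  [100,0,0,-0.03,0,0,0],
  [100,0,0,-0.03,0,0,0],
  [100,0,0,-0.03,0,0,0],
  [100,0,0,0,0,0,0],
])

```text
time_s: 29.1
ee_pos: [0.4437, 0.2859, 0.2936]
eef_rot: [-3.139, -0.004, 0.0]
force: [-0.0, 0.6, -0.6]
grip_width: 0.0937
grip_force: 0.0
```

```bash
python3 - <<'E'
from h import *
c=grab('wrist'); o=ctrl.get_obs(); print(o['ee_pos'].round(4),o['force'].round(2))
P,_=cloud(c);q=P.reshape(-1,3)
for n,z0,z1,w,cx,cy in (('prong',.127,.1325,.045,.453,.285),('collar',.1335,.1385,.03,.445,.285),('htop',.18,.19,.02,.444,.285)):
    r=q[(q[:,2]>z0)&(q[:,2]<z1)&(abs(q[:,0]-cx)<w)&(abs(q[:,1]-cy)<w)]; print(n,len(r),cv2.minAreaRect((r[:,:2]*1000).astype(np.float32)),np.median(r[:,2]))
s=grab('side'); t=grab('top')
u,v=proj(s,[[.443,.284,.1]])[0].astype(int); 
a=cv2.resize(s['pixels'][v-45:v+45,u-45:u+45],(400,400),interpolation=cv2.INTER_CUBIC)
b=cv2.resize(t['pixels'][150:235,317:402],(400,400),interpolation=cv2.INTER_CUBIC)
cv2.imwrite('pics/end.png',np.hstack([a,b])[...,::-1])
E
```

```text
[0.4433 0.2857 0.2918] [0.09 0.04 0.16]
prong 1024 ((452.93023681640625, 284.45220947265625), (66.14006042480469, 43.98928451538086), 4.174525260925293) 0.1298372809142065
collar 296 ((446.45782470703125, 284.53472900390625), (30.376819610595703, 34.68217086791992), 0.12743768095970154) 0.13491929954668452
htop 283 ((444.0494689941406, 284.5234069824219), (17.23085594177246, 17.57026481628418), 89.85340118408203) 0.18459492799787786
```

View pics/end.png

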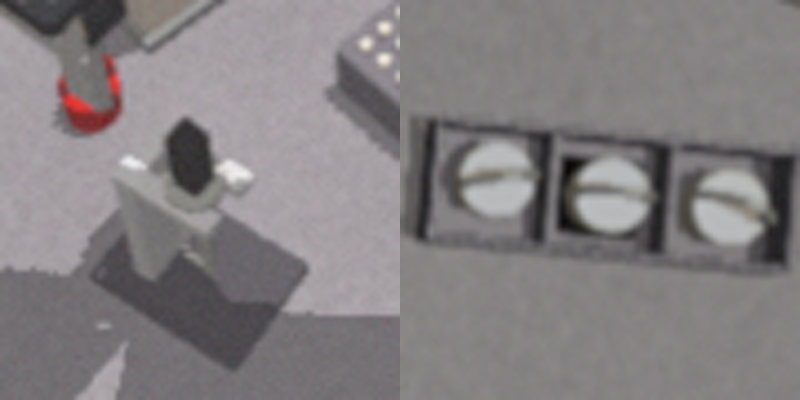

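The hook hangs upright on its rest (handle at (190,160), top back at 0.1846 m), the fingers are clear, and the pot stands in the middle cell at (612,195). Handing in.

```bash
python3 -c "
from station import ctrl
print(ctrl.hand_in())"
```

```text
the job is handed in; nothing more can be done
None
```

I lifted the pot from the well with the hook, set it upright on the pad in the empty middle cell, unhooked it, hung the hook back on its rest, and handed the job in after about 29 s; no verdict came back.

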